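# Preset a balancing valve by turns

### The arm

A 6-joint arm with a two-finger parallel gripper is mounted at the origin on the work surface. World frame = base frame: x ahead of the robot, y to its left, z up, the work surface at z = 0. Lengths are in m, angles in rad, forces in N, time in s.
With the tool pointing down it reaches from about 0.3 to 0.775 m from the base axis. Payload 14.6 kg.
Tool frame: the origin (TCP) lies midway between the tips of the shut fingers; the grasp point (between the pads) lies 19 mm behind it; z points along the fingers, y is the line along which they close (so a half turn about z gives the same grasp; the last joint's range is limited). The gripper opens to 85 mm and grips with 20 to 120 N. Pads are 22 mm wide; open, the fingers measure 114 mm over their backs; the gripper's body (76 mm by 85 mm) begins 54 mm behind the grasp point. The pads swing forward as they close: fully open they stand 13 mm farther back than shut.
Start: joints at [-1.327, 0.3, 1.521, -0, 1.321, -0.067], TCP at [0.168, -0.524, 0.231] pointing down, gripper open.
Joint ranges: [-3.03, 3.03], [-0.79, 2.21], [0.23, 2.52], [-1.04, 4.18], [0, 3.07], [-2.55, 2.55]. Speed limits (rad/s): [2.22, 2.22, 2.57, 3.14, 3.14, 3.14].

### API

Orientations are given as a 3x3 rotation matrix whose columns are the frame's x, y, z axes.
In Python, from rig import sensors, capture, ctrl gives the robot as it stands. The module is installed in compiled form; this text tells all that it offers.
- The arm moves only by the tool move_arm, never from a script. Its argument "targets" is text: rows parted by semicolons, each of 7 numbers parted by spaces: the turn, a rotation vector about the world's x, y, z in rad, then the shift along the world's x, y, z in m, then the gripper's target within -1 to 1 (fully open at 1, half-way at 0, shut at -1). A call has 1 to 12 rows; each row is the pose to reach, as a shift and turn from the pose commanded when the call began; what a row does not reach only later rows make up. A row lasts 1/12 s, in which the tool goes at most 41.7 mm and 7.16 degrees, less where a joint would pass 70% of its speed; a pose out of reach is approached as far as the arm can. A call with a gripper value outside its range is refused whole. The fingers move at their own pace and stop on an object; "newtons" is the grip in N (left out, the last holds). Time passes only in rows, so rows that repeat a pose let the fingers close. It gives the time, the measured TCP pose, the force, the opening and the grip force at its end, in the units of the state.
- sensors.read_state(): the state, without advancing time (a new reading comes with each control period).
- capture(name): name is "scene" or "side" or "wrist"; returns a dict with "image" (400x640x3 uint8, red, green, blue), "camera_matrix" (3x3 intrinsics, pixels), "R" (3x3) and "t" (3): a world point X has camera coordinates R X + t; the wrist camera has in their place "tool_from_camera" (4x4, takes a point from camera to tool coordinates, whose origin is the TCP and whose axes are the flange's). Camera axes: x right, y down, z forward; pixel columns grow to the right and rows downward; lengths in m; the calibration is good to about 2 mm. A picture is of the moment at which its call begins: read the wrist's pose just before it. There is no depth.
- ctrl.close_job(): hands the job in; it is judged then, once.
The state is a dict: "time": time; "joint_pos": joint angles; "joint_vel": joint speeds; "tau": joint torques, N m; "ee_pos": TCP position; "tool_rot": TCP orientation; "contact_force": force on the tool from outside, world axes, zero at the start; "moment": the same for the moment, N m; "width": finger opening in m; "grasp_force": force on a finger pad.
Only numpy, scipy, OpenCV 4.12 (cv2) and the standard library are available. Lean on these libraries where they do the work, as an engineer would, in place of code of your own. Each camera call takes 0.05 s, during which the arm holds its last target. There are 200 camera calls.

### The job

Preset the balancing valve on the test stand: wind its crank clockwise (seen from above) until you feel it come up against its closed stop, then open it again by exactly two full turns anticlockwise. When it is set, swing the yellow lock lever right over, away from the robot, and leave the other things on the bench where they are.

Things in the scene. Friction and masses are not known exactly. Their poses are not given: they have to be found in the camera images.
- stand: fixed valve test stand: grey base plate 220 (x) x 440 (y) x 12 mm carrying a brass valve whose flanged body lies along y up to 115 mm high, and the lock lever at its -y end. Origin: underside of the plate, below the crank's axis. Its z is up; it stands anywhere within about 20 degrees of facing the robot, its x pointing away from the robot
- axis (a point): point on the crank's vertical axis at the height of the grip's centre (206 mm above the table). Hub and steel crank arm (24 mm wide) reach no higher than 177 mm; all else under the crank's circle is below 160 mm, so fingers can circle freely above the arm. Clockwise from above closes; at fully closed is a firm stop, at an angle that differs each time and cannot be seen
- grip (a point): centre of the crank's red upright hand grip: a cylinder 26 mm across and 62 mm tall (175 to 237 mm above the table), 60 mm from the crank's axis, free to spin on its own pin, so fingers holding it from above can go round the circle without turning. Turning the crank takes about 4 N at the grip; it stays where it is left
- plug (a joint): lift of the valve's plug, hidden in the brass valve. 0 m at the closed stop, 0.1 mm (0.0001) more per anticlockwise turn of the crank (fine thread): less than a reading's noise, so count turns at the crank instead. It starts open by an unknown amount, a third of a turn to one turn; the open end stop is over four turns from closed
- lock_tip (a point): centre of the yellow ball (26 mm across) at the tip of the lock lever, a 10 mm steel rod 90 mm long on a yellow block; the ball's centre is 113 mm above the table at both ends of the swing and 124 mm at the middle. The lever's pivot lies at x = -20, y = -178, z = 34 mm in the stand's frame, its hinge axis along the stand's y
- lock (a joint): angle of the lock lever: 0 = unlocked, leaning 0.5 rad from upright towards the robot (stand's -x); 1.0 = locked, leaning 0.5 rad away from the robot (stand's +x), against its stop. About 1 N at the ball moves it; it stays where it is left
- tee: loose brass tee fitting, about 96 x 70 x 48 mm, lying on the grey base plate of the stand; origin at its underside. Bystander: leave alone
- elbow: loose steel elbow fitting, 75 mm, 48 mm high, on the table; origin at its underside. Bystander: leave alone
- wrench: loose steel wrench, 200 mm long, on the table. Bystander: leave alone
- carton: white carton 90 x 140 x 80 mm on the table. Bystander: leave alone
- spray: upright blue bottle, 64 mm across, 170 mm tall. Bystander: leave alone
- tape: grey roll of tape lying flat, 100 mm across, 45 mm high. Bystander: leave alone
- smallbox: cardboard box 70 x 100 x 50 mm, on the table close behind the stand. Bystander: leave alone

How it is judged:
On the way, in this order (a step that is already met when the one before it is completed fails the run):
1. the valve has been wound fully closed, against its stop (value of joint plug below 4e-06 m), for 0.2 s.
2. it has been opened two full turns from the stop, with the lever not yet locked (value of joint plug between 0.000192 and 0.000208 m and value of joint lock below 0.5 rad), for 0.3 s.
3. the lock lever has been swung over (value of joint lock above 0.88 rad), for 0.1 s.
At the end, for the whole second after the job is handed in: the valve stands two turns open from its closed stop, to within 0.08 turn (29 degrees), the crank at rest, and the lock lever is over at its locked end (joint above 0.88 of 1.0 rad) (value of joint plug between 0.000192 and 0.000208 m and value of joint lock above 0.88 rad and velocity of joint plug between -5e-06 and 5e-06 m/s); the robot touches nothing.
It fails at once if a bystander was moved by more than 30 mm (distance of any of tee, elbow, wrench, carton, spray, tape, smallbox from where it was at the start of the episode above 0.03 m).
It also fails if it takes over 72 s, if anything falls off the work surface, if the arm or the gripper's body presses on something with over 40 N, if the wrist force passes 120 N, or if a joint passes its speed limit or range.

## Working session

There is one attempt and no reset: what is moved stays moved. The work goes in short steps, Python scripts to look and compute and a tool call to move; the robot and the scene stay as the last step left them, time stands still between calls to the robot, and variables do not carry over. Pictures are saved under pics/ and viewed, at most 10 in all, crops included, and the job is handed in when it is done.

Besides the shell and the picture viewer there is one more tool, called after ">>>" as name(argument=value, ...), one argument or row to a line, values as JSON. move_arm: Moves the arm, as the interface text tells. Its arguments: {"type":"object","properties":{"targets":{"type":"string"},"newtons":{"type":"number"}},"required":["targets"]}

```bash
mkdir -p pics; cat > h.py <<'E'
import numpy as np, cv2
from rig import sensors, capture, ctrl
def ray(c,u,v):
    K=c["camera_matrix"];d=np.linalg.inv(K)@np.array([u,v,1.]);R=np.array(c["R"]);t=np.array(c["t"])
    return -R.T@t, R.T@d
def onz(c,u,v,z):
    o,d=ray(c,u,v);return o+d*(z-o[2])/d[2]
def tri(c1,p1,c2,p2):
    o1,d1=ray(c1,*p1);o2,d2=ray(c2,*p2);d1/=np.linalg.norm(d1);d2/=np.linalg.norm(d2)
    s=np.linalg.lstsq(np.stack([d1,-d2],1),o2-o1,rcond=None)[0]
    a=o1+s[0]*d1;b=o2+s[1]*d2;return (a+b)/2,np.linalg.norm(a-b)
def blobs(img,lo,hi,lo2=None,hi2=None,amin=40):
    h=cv2.cvtColor(img,cv2.COLOR_RGB2HSV);m=cv2.inRange(h,lo,hi)
    if lo2: m|=cv2.inRange(h,lo2,hi2)
    n,l,s,c=cv2.connectedComponentsWithStats(m)
    return [(s[i].tolist(),c[i].round(1).tolist()) for i in range(1,n) if s[i][4]>=amin]
RED=((0,130,60),(8,255,255),(172,130,60),(180,255,255));YEL=((22,130,90),(34,255,255))
E
python3 - <<'E'
from h import *
for n in("scene","side"):
    c=capture(n);np.save(n+".npy",c,allow_pickle=True)
    cv2.imwrite(f"pics/{n}0.png",c["image"][:,:,::-1])
    print(n,"red",blobs(c["image"],*RED),"yel",blobs(c["image"],*YEL))
    print(-c["R"].T@c["t"])
E
```

```text
scene red [([494, 0, 110, 40, 1905], [559.3, 15.2]), ([354, 12, 121, 61, 1242], [407.9, 41.4]), ([257, 36, 34, 21, 157], [272.6, 45.9]), ([0, 45, 72, 64, 1832], [30.4, 77.7]), ([353, 55, 61, 37, 402], [382.9, 72.8]), ([520, 93, 19, 20, 219], [528.4, 102.6]), ([75, 99, 109, 66, 649], [127.8, 131.7]), ([347, 156, 208, 244, 2637], [447.0, 284.9]), ([353, 165, 9, 19, 132], [357.0, 174.0]), ([0, 178, 49, 33, 324], [23.3, 193.8]), ([397, 270, 33, 30, 507], [413.2, 284.2])] yel [([286, 211, 9, 8, 52], [290.2, 214.3]), ([290, 230, 24, 16, 133], [301.9, 238.3])]
[ 1.09614389 -0.61329287  1.18440737]
side red [([306, 193, 7, 17, 93], [309.3, 200.6]), ([155, 235, 57, 47, 231], [183.1, 259.3]), ([92, 302, 44, 50, 238], [111.3, 324.7]), ([263, 381, 40, 19, 330], [279.6, 391.4])] yel [([352, 197, 8, 7, 41], [355.4, 200.0]), ([345, 212, 12, 12, 78], [350.4, 217.4]), ([228, 218, 17, 17, 131], [234.6, 225.1]), ([329, 218, 7, 9, 42], [331.6, 221.9]), ([313, 239, 11, 9, 51], [319.3, 242.6]), ([285, 261, 25, 15, 143], [296.6, 268.0])]
[-0.12232956  1.25038445  1.29688449]
```

```bash
sleep 1
```

```text
(no output)
```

View pics/scene0.png

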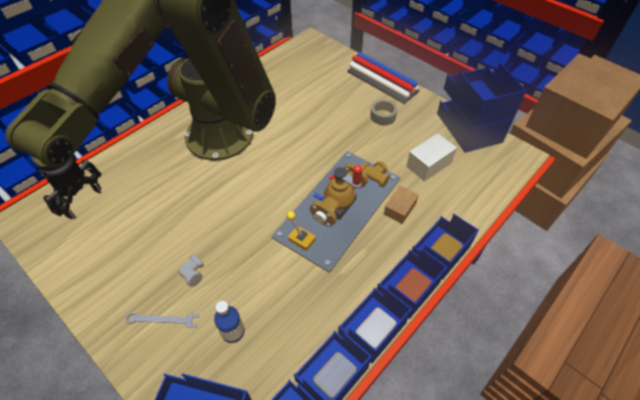

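View pics/side0.png

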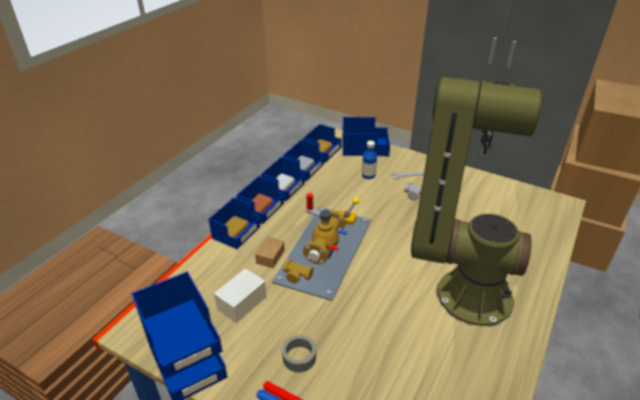

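The scene view shows the grip at (357,174) and the yellow ball at (290,214). The plate corners are near (348,152), (400,178), (329,270) and (272,237). The side view shows the grip at (309,201) and the ball at (355,200).

```bash
python3 - <<'E'
from h import *
np.set_printoptions(precision=4,suppress=True)
s=np.load("scene.npy",allow_pickle=True).item();d=np.load("side.npy",allow_pickle=True).item()
g,e=tri(s,(357,174),d,(309.3,200.6));print("grip",g,e)
b,e=tri(s,(290.2,214.3),d,(355.4,200));print("ball",b,e)
# grey plate mask
for c,seed in((s,(310,225)),(d,(340,265))):
    im=c["image"];h=cv2.cvtColor(im,cv2.COLOR_RGB2HSV);col=h[seed[1],seed[0]];print(col)
    m=cv2.inRange(h,(95,30,60),(125,120,170))
    n,l,st,ce=cv2.connectedComponentsWithStats(m);k=l[seed[1],seed[0]];print(k,st[k])
    pts=cv2.findNonZero((l==k).astype(np.uint8))
    hull=cv2.convexHull(pts)
    q=cv2.approxPolyDP(hull,6,True)[:,0];print(q.tolist())
    W=np.array([onz(c,u,v,.012)[:2] for u,v in q]);print(W)
    for i in range(len(W)):
        v=W[(i+1)%len(W)]-W[i];print(np.linalg.norm(v).round(3),np.degrees(np.arctan2(v[1],v[0])).round(1))
    HW=np.array([onz(c,u,v,.012)[:2] for u,v in hull[:,0]],np.float32)
    print("rect",cv2.minAreaRect(HW))
E
```

```text
grip [0.6044 0.0596 0.2109] 0.0033089409744085883
ball [ 0.5162 -0.1284  0.1217] 0.003989607458420483
[105  38 136]
147 [ 273  153  125  117 3599]
[[397, 177], [329, 269], [273, 236], [347, 153]]
[[ 0.6117  0.2789]
 [ 0.6788 -0.1406]
 [ 0.4738 -0.1734]
 [ 0.4125  0.2469]]
0.425 -80.9
0.208 -170.9
0.425 98.3
0.202 9.1
rect ((0.5450356602668762, 0.052589669823646545), (0.20988255739212036, 0.4278630018234253), 8.562443733215332)
[104  45 136]
31 [ 274  216   95   83 2462]
[[368, 220], [330, 298], [274, 281], [315, 216]]
[[ 0.477  -0.1661]
 [ 0.4119  0.2566]
 [ 0.6143  0.2852]
 [ 0.6689 -0.0838]]
0.428 98.7
0.204 8.0
0.373 -81.6
0.209 -156.8
rect ((0.5436373949050903, 0.06025761365890503), (0.21045851707458496, 0.4289325475692749), 8.283347129821777)
```

>>> move_arm(
  targets="0 0 0 0.02 0.03 0.04 1; 0 0 0 0.04 0.06 0.08 1; 0 0 0 0.06 0.09 0.12 1; 0 0 0 0.08 0.12 0.16 1; 0 0 0 0.10 0.155 0.18 1; 0 0 0 0.125 0.19 0.18 1; 0 0 0 0.15 0.225 0.18 1; 0 0 0 0.175 0.26 0.18 1; 0 0 0 0.20 0.295 0.18 1; 0 0 0 0.225 0.33 0.18 1; 0 0 0 0.25 0.365 0.18 1; 0 0 0 0.275 0.40 0.18 1",
)

```text
time: 1.1
ee_pos: [0.4131, -0.1646, 0.4109]
tool_rot: [[0.952, 0.306, 0.0], [0.306, -0.952, -0.0], [0.0, 0.0, -1.0]]
contact_force: [1.0, -0.9, -0.8]
width: 0.0855
grasp_force: 0.0
```

>>> move_arm(
  targets="0 0 0 0.01 0.035 0 1; 0 0 0 0.02 0.07 0 1; 0 0 0 0.03 0.105 0 1; 0 0 0 0.035 0.14 0 1; 0 0 0 0.04 0.16 0 1; 0 0 0 0.04 0.16 0 1",
)

```text
time: 1.6
ee_pos: [0.4528, -0.0035, 0.4105]
tool_rot: [[0.951, 0.309, -0.001], [0.309, -0.951, 0.001], [-0.0, -0.001, -1.0]]
contact_force: [-0.3, -0.2, -1.3]
width: 0.0853
grasp_force: 0.0
```

```bash
cat >> h.py <<'E'
def wrist(name=None):
    st=sensors.read_state();c=capture("wrist");T=np.array(c["tool_from_camera"])
    Rt=np.array(st["tool_rot"]);p=np.array(st["ee_pos"])
    Rwc=Rt@T[:3,:3];o=Rt@T[:3,3]+p
    c["R"]=Rwc.T;c["t"]=-Rwc.T@o
    if name: cv2.imwrite("pics/"+name+".png",c["image"][:,:,::-1]);np.save(name+".npy",c,allow_pickle=True)
    return c,st
E
python3 - <<'E'
from h import *
np.set_printoptions(precision=4,suppress=True)
c,st=wrist("w1");print(st["ee_pos"],st["tool_rot"],st["joint_pos"],st["time"])
print(c["tool_from_camera"])
print("red",blobs(c["image"],*RED),"yel",blobs(c["image"],*YEL))
E
```

```text
[ 0.4528 -0.0035  0.4105] [[ 0.951   0.3093 -0.0006]
 [ 0.3093 -0.951   0.0006]
 [-0.0004 -0.0008 -1.    ]] [-0.089   0.0053  1.4522  0.0006  1.6847  1.1674] 1.6
[[ 0.0013 -0.9648 -0.2631  0.0661]
 [ 1.      0.0011  0.0008  0.0008]
 [-0.0005 -0.2631  0.9648 -0.144 ]
 [ 0.      0.      0.      1.    ]]
red [([295, 0, 27, 41, 782], [308.8, 19.6]), ([265, 110, 10, 20, 163], [269.7, 119.6])] yel [([409, 142, 17, 17, 208], [417.5, 149.6])]
```

View pics/w1.png

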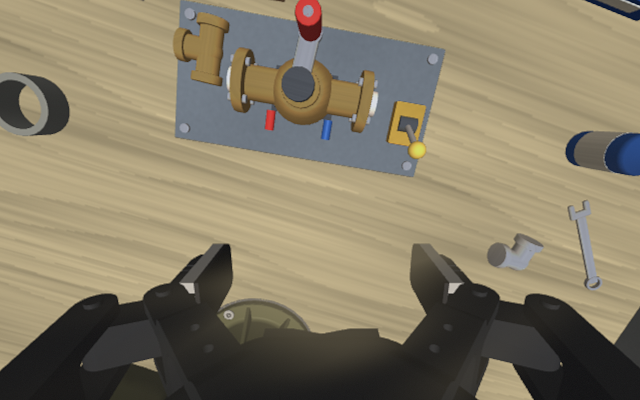

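The wrist view shows the grip's top near (308,11), the black hub at (298,82), the ball at (417,150), and the plate edges clearly.

```bash
python3 - <<'E'
from h import *
np.set_printoptions(precision=4,suppress=True)
c=np.load("w1.npy",allow_pickle=True).item();im=c["image"]
h=cv2.cvtColor(im,cv2.COLOR_RGB2HSV)
print(h[11,309],h[30,309],h[82,298])
# hub: dark
m=cv2.inRange(h,(0,0,0),(180,255,75));n,l,s,ce=cv2.connectedComponentsWithStats(m);k=l[82,298];print("hub",s[k],ce[k])
g=onz(c,308.5,11,.237);hub=onz(c,*ce[k],.177);b=onz(c,417.5,149.6,.113)
print("grip",g,"hub",hub,"ball",b,"r",np.linalg.norm((g-hub)[:2]))
P=[onz(c,u,v,.012)[:2] for u,v in((444,48),(415,177),(176,136))];print(P)
e=P[1]-P[0];f=P[1]-P[2];print(np.linalg.norm(e),np.linalg.norm(f),np.degrees(np.arctan2(e[1],e[0]))-180,np.degrees(np.arctan2(f[1],f[0]))+90)
for yaw in(7.5,8.5,9.5):
    a=np.radians(yaw);R=np.array([[np.cos(a),-np.sin(a)],[np.sin(a),np.cos(a)]])
    print(yaw,"axis from ball",b[:2]-R@[-.0631,-.178])
E
```

```text
[111  26 169] [  1 183  81] [111  30  86]
hub [     0      0    640    400 197388] [321.4855 159.3484]
grip [0.6045 0.0574 0.237 ] hub [ 0.4676 -0.0003  0.177 ] ball [ 0.5168 -0.1329  0.113 ] r 0.14859139903609903
[array([ 0.6851, -0.1432]), array([ 0.469 , -0.1823]), array([0.4053, 0.2524])]
0.2195457116028232 0.4393506108528621 -349.7644442122172 8.341932922990367
7.5 axis from ball [0.5561 0.0518]
8.5 axis from ball [0.5529 0.0525]
9.5 axis from ball [0.5497 0.0531]
```

>>> move_arm(
  targets="0 0 0 0.03 0.02 0 1; 0 0 0 0.06 0.04 0 1; 0 0 0 0.08 0.055 0 1; 0 0 0 0.08 0.055 0 1; 0 0 0 0.08 0.055 0 1",
)

```text
time: 2.07
ee_pos: [0.5329, 0.048, 0.4098]
tool_rot: [[0.952, 0.306, -0.002], [0.306, -0.952, -0.0], [-0.002, -0.0, -1.0]]
contact_force: [-0.2, -0.1, 0.0]
width: 0.0857
grasp_force: 0.0
```

```bash
python3 - <<'E'
from h import *
np.set_printoptions(precision=4,suppress=True)
c,st=wrist("w2");print(st["ee_pos"])
print("red",blobs(c["image"],*RED),"yel",blobs(c["image"],*YEL))
cv2.imwrite("pics/w2c.png",cv2.resize(c["image"][:250,120:520,::-1],None,fx=2,fy=2))
c1=np.load("w1.npy",allow_pickle=True).item();print("hub1",onz(c1,298,82,.177))
E
```

```text
[0.5329 0.048  0.4098]
red [([320, 100, 25, 25, 478], [332.1, 112.1]), ([282, 168, 10, 19, 144], [286.7, 177.3])] yel [([422, 203, 15, 15, 174], [428.6, 210.4])]
hub1 [0.5462 0.0547 0.177 ]
```

View pics/w2c.png

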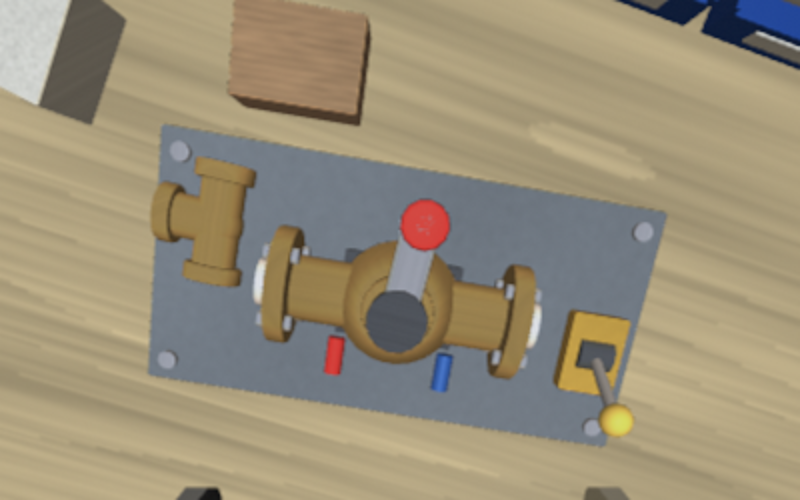

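The crop shows the grip's top at full-frame pixel (332,112), the hub at (318,160), the ball at (429,210), and all four plate corners.

```bash
python3 - <<'E'
from h import *
np.set_printoptions(precision=4,suppress=True)
c=np.load("w2.npy",allow_pickle=True).item();c1=np.load("w1.npy",allow_pickle=True).item()
g=onz(c,332.1,112.1,.237);hub=onz(c,318.5,160.5,.177);b=onz(c,428.6,210.4,.113)
print(g,hub,b,np.linalg.norm((g-hub)[:2]))
print(tri(c,(428.6,210.4),c1,(417.5,149.6)),tri(c,(318.5,160.5),c1,(298,82)),tri(c,(332.1,112.1),c1,(308.5,11)))
P=np.array([onz(c,u,v,.012)[:2] for u,v in((201.5,62.5),(452.5,106.5),(421.5,223),(195,188))])
print(P,P.mean(0))
for i in range(4):
    v=P[(i+1)%4]-P[i];print(np.linalg.norm(v).round(4),np.degrees(np.arctan2(v[1],v[0])))
for yaw in(8.,8.5,9):
    a=np.radians(yaw);R=np.array([[np.cos(a),-np.sin(a)],[np.sin(a),np.cos(a)]])
    print(yaw,"axis from ball",b[:2]-R@[-.0631,-.178],"pc",(P.mean(0)))
E
```

```text
[0.6045 0.0581 0.237 ] [0.5449 0.0541 0.177 ] [ 0.5147 -0.1344  0.113 ] 0.05976163955787404
(array([ 0.5168, -0.1291,  0.1245]), np.float64(0.00018579697021194294)) (array([0.5457, 0.0542, 0.1827]), np.float64(0.00016194664795516253)) (array([0.6047, 0.0578, 0.2357]), np.float64(0.000551476714343702))
[[ 0.6187  0.285 ]
 [ 0.6834 -0.1448]
 [ 0.4683 -0.1778]
 [ 0.4024  0.252 ]] [0.5432 0.0536]
0.4346 -81.43526223389745
0.2176 -171.2712287887407
0.4349 98.71660671944656
0.2188 8.662344616452035
8.0 axis from ball [0.5525 0.0506] pc [0.5432 0.0536]
8.5 axis from ball [0.5508 0.0509] pc [0.5432 0.0536]
9 axis from ball [0.5492 0.0512] pc [0.5432 0.0536]
```

>>> move_arm(
  targets="0 0 0 0.036 0.005 -0.005 1; 0 0 0 0.072 0.010 -0.01 1; 0 0 0 0.072 0.010 -0.05 1; 0 0 0 0.072 0.010 -0.09 1; 0 0 0 0.072 0.010 -0.13 1; 0 0 0 0.072 0.010 -0.165 1; 0 0 0 0.072 0.010 -0.20 1; 0 0 0 0.072 0.010 -0.22 1; 0 0 0 0.072 0.010 -0.22 1; 0 0 0 0.072 0.010 -0.22 1",
  newtons=40,
)

```text
time: 2.95
ee_pos: [0.6042, 0.0573, 0.1917]
tool_rot: [[0.952, 0.305, -0.0], [0.305, -0.952, -0.0], [-0.0, 0.0, -1.0]]
contact_force: [0.1, 0.7, 0.9]
width: 0.0851
grasp_force: 0.0
```

>>> move_arm(
  targets="0 0 0 0 0 0 -1; 0 0 0 0 0 0 -1; 0 0 0 0 0 0 -1; 0 0 0 0 0 0 -1; 0 0 0 0 0 0 -1; 0 0 0 0 0 0 -1",
  newtons=40,
)

```text
time: 3.45
ee_pos: [0.6046, 0.0584, 0.1916]
tool_rot: [[0.952, 0.306, 0.001], [0.306, -0.952, 0.0], [0.001, 0.0, -1.0]]
contact_force: [-1.3, -0.4, 5.3]
width: 0.0251
grasp_force: 38.9
```

```bash
cat > circ.py <<'E'
import sys,numpy as np
# start angle, end angle, rows: shifts in m on the 60 mm circle
a,b,n=float(sys.argv[1]),float(sys.argv[2]),int(sys.argv[3])
f=lambda t:60*np.array([np.cos(np.radians(t)),np.sin(np.radians(t))])
for t in np.linspace(a,b,n+1)[1:]: print(round(t,1),(f(t)-f(a)).round().astype(int)/1000)
E
python3 circ.py 4 -106 11; for s in -106 -136 -166 -196 -226 -256 -286 -316; do echo; python3 circ.py $s $((s-30)) 4;done
```

```text
-6.0 [ 0.   -0.01]
-16.0 [-0.002 -0.021]
-26.0 [-0.006 -0.03 ]
-36.0 [-0.011 -0.039]
-46.0 [-0.018 -0.047]
-56.0 [-0.026 -0.054]
-66.0 [-0.035 -0.059]
-76.0 [-0.045 -0.062]
-86.0 [-0.056 -0.064]
-96.0 [-0.066 -0.064]
-106.0 [-0.076 -0.062]

-113.5 [-0.007  0.003]
-121.0 [-0.014  0.006]
-128.5 [-0.021  0.011]
-136.0 [-0.027  0.016]

-143.5 [-0.005  0.006]
-151.0 [-0.009  0.013]
-158.5 [-0.013  0.02 ]
-166.0 [-0.015  0.027]

-173.5 [-0.001  0.008]
-181.0 [-0.002  0.016]
-188.5 [-0.001  0.023]
-196.0 [0.001 0.031]

-203.5 [0.003 0.007]
-211.0 [0.006 0.014]
-218.5 [0.011 0.021]
-226.0 [0.016 0.027]

-233.5 [0.006 0.005]
-241.0 [0.013 0.009]
-248.5 [0.02  0.013]
-256.0 [0.027 0.015]

-263.5 [0.008 0.001]
-271.0 [0.016 0.002]
-278.5 [0.023 0.001]
-286.0 [ 0.031 -0.001]

-293.5 [ 0.007 -0.003]
-301.0 [ 0.014 -0.006]
-308.5 [ 0.021 -0.011]
-316.0 [ 0.027 -0.016]

-323.5 [ 0.005 -0.006]
-331.0 [ 0.009 -0.013]
-338.5 [ 0.013 -0.02 ]
-346.0 [ 0.015 -0.027]
```

>>> move_arm(
  targets="0 0 0 0 -0.010 0 -1; 0 0 0 -0.002 -0.021 0 -1; 0 0 0 -0.006 -0.030 0 -1; 0 0 0 -0.011 -0.039 0 -1; 0 0 0 -0.018 -0.047 0 -1; 0 0 0 -0.026 -0.054 0 -1",
)

```text
time: 3.95
ee_pos: [0.5783, 0.0054, 0.1914]
tool_rot: [[0.952, 0.306, 0.0], [0.306, -0.952, 0.003], [0.001, -0.002, -1.0]]
contact_force: [-3.2, 17.1, 5.3]
width: 0.0254
grasp_force: 39.4
```

>>> move_arm(
  targets="0 0 0 -0.009 -0.003 0 -1; 0 0 0 -0.019 -0.006 0 -1; 0 0 0 -0.030 -0.008 0 -1; 0 0 0 -0.040 -0.008 0 -1; 0 0 0 -0.050 -0.006 0 -1",
)

```text
time: 4.37
ee_pos: [0.5289, -0.0022, 0.1917]
tool_rot: [[0.952, 0.305, 0.003], [0.305, -0.952, -0.001], [0.003, 0.002, -1.0]]
contact_force: [5.3, -1.1, 2.4]
width: 0.0248
grasp_force: 39.5
```

>>> move_arm(
  targets="0 0 0 -0.007 0.003 0 -1; 0 0 0 -0.014 0.006 0 -1; 0 0 0 -0.021 0.011 0 -1; 0 0 0 -0.027 0.016 0 -1",
)

```text
time: 4.7
ee_pos: [0.5016, 0.0138, 0.1917]
tool_rot: [[0.952, 0.305, 0.002], [0.305, -0.952, -0.001], [0.001, 0.002, -1.0]]
contact_force: [3.6, -3.3, 3.7]
width: 0.0252
grasp_force: 39.8
```

>>> move_arm(
  targets="0 0 0 -0.005 0.006 0 -1; 0 0 0 -0.009 0.013 0 -1; 0 0 0 -0.013 0.020 0 -1; 0 0 0 -0.015 0.027 0 -1",
)

```text
time: 5.03
ee_pos: [0.4864, 0.0411, 0.1917]
tool_rot: [[0.952, 0.306, 0.001], [0.306, -0.952, -0.001], [0.001, 0.001, -1.0]]
contact_force: [-3.0, -6.6, 7.9]
width: 0.025
grasp_force: 39.9
```

>>> move_arm(
  targets="0 0 0 -0.001 0.008 0 -1; 0 0 0 -0.002 0.016 0 -1; 0 0 0 -0.001 0.023 0 -1; 0 0 0 0.001 0.031 0 -1",
)

```text
time: 5.37
ee_pos: [0.4869, 0.0724, 0.1916]
tool_rot: [[0.952, 0.306, -0.001], [0.306, -0.952, -0.001], [-0.001, 0.0, -1.0]]
contact_force: [-8.6, -1.7, 10.4]
width: 0.0249
grasp_force: 40.3
```

>>> move_arm(
  targets="0 0 0 0.003 0.007 0 -1; 0 0 0 0.006 0.014 0 -1; 0 0 0 0.011 0.021 0 -1; 0 0 0 0.016 0.027 0 -1",
)

```text
time: 5.7
ee_pos: [0.5035, 0.0998, 0.1916]
tool_rot: [[0.952, 0.306, 0.0], [0.306, -0.952, -0.0], [-0.0, 0.0, -1.0]]
contact_force: [-3.6, -4.2, 6.6]
width: 0.0247
grasp_force: 40.0
```

>>> move_arm(
  targets="0 0 0 0.006 0.005 0 -1; 0 0 0 0.013 0.009 0 -1; 0 0 0 0.020 0.013 0 -1; 0 0 0 0.027 0.015 0 -1",
)

```text
time: 6.03
ee_pos: [0.5308, 0.1145, 0.1916]
tool_rot: [[0.952, 0.306, 0.0], [0.306, -0.952, -0.001], [0.0, 0.001, -1.0]]
contact_force: [-4.7, -2.9, 7.0]
width: 0.0252
grasp_force: 39.9
```

>>> move_arm(
  targets="0 0 0 0.008 0.001 0 -1; 0 0 0 0.016 0.002 0 -1; 0 0 0 0.023 0.001 0 -1; 0 0 0 0.031 -0.001 0 -1",
)

```text
time: 6.37
ee_pos: [0.5616, 0.1135, 0.1916]
tool_rot: [[0.952, 0.306, -0.0], [0.306, -0.952, 0.0], [-0.0, -0.0, -1.0]]
contact_force: [-5.9, -0.5, 6.6]
width: 0.0251
grasp_force: 40.0
```

>>> move_arm(
  targets="0 0 0 0.007 -0.003 0 -1; 0 0 0 0.014 -0.006 0 -1; 0 0 0 0.021 -0.011 0 -1; 0 0 0 0.027 -0.016 0 -1",
)

```text
time: 6.7
ee_pos: [0.5884, 0.0973, 0.1914]
tool_rot: [[0.952, 0.306, -0.001], [0.306, -0.952, -0.0], [-0.001, -0.0, -1.0]]
contact_force: [-10.5, -2.4, 8.2]
width: 0.0252
grasp_force: 40.0
```

>>> move_arm(
  targets="0 0 0 0.005 -0.007 0 -1; 0 0 0 0.008 -0.014 0 -1; 0 0 0 0.012 -0.021 0 -1; 0 0 0 0.014 -0.028 0 -1",
)

```text
time: 7.03
ee_pos: [0.603, 0.0699, 0.1917]
tool_rot: [[0.952, 0.306, 0.001], [0.306, -0.952, 0.001], [0.001, -0.001, -1.0]]
contact_force: [-4.5, 16.3, 6.5]
width: 0.0246
grasp_force: 40.4
```

>>> move_arm(
  targets="0 0 0 0.001 -0.004 0 -1; 0 0 0 0.001 -0.004 0 -1; 0 0 0 0.001 -0.004 0 -1",
)

```text
time: 7.28
ee_pos: [0.603, 0.0696, 0.1916]
tool_rot: [[0.951, 0.308, -0.0], [0.308, -0.951, 0.006], [0.002, -0.006, -1.0]]
contact_force: [-6.5, 28.1, 7.6]
width: 0.0252
grasp_force: 41.2
```

```bash
python3 - <<'E'
import numpy as np
P=np.array([(.6046,.0584),(.5783,.0054),(.5289,-.0022),(.5016,.0138),(.4864,.0411),(.4869,.0724),(.5035,.0998),(.5308,.1145),(.5616,.1135),(.5884,.0973),(.603,.0697)])*1000
s=np.linalg.lstsq(np.c_[2*P,np.ones(len(P))],(P**2).sum(1),rcond=None)[0]
c=s[:2];r=np.sqrt(s[2]+c@c);print(c,r,np.hypot(*(P-c).T)-r,np.degrees(np.arctan2(*(P[-1]-c)[::-1])))
E
for a in 15 135 255; do echo; python3 circ.py $a $((a+120)) 12;done
```

```text
[544.67108378  55.78024916] 60.184225524268996 [-0.19807634  0.38865217 -0.09731866 -0.03890503 -0.09238814 -0.07004884
  0.08845986  0.15163532 -0.0331005   0.11592226 -0.21738526] 13.422160693584319

25.0 [-0.004  0.01 ]
35.0 [-0.009  0.019]
45.0 [-0.016  0.027]
55.0 [-0.024  0.034]
65.0 [-0.033  0.039]
75.0 [-0.042  0.042]
85.0 [-0.053  0.044]
95.0 [-0.063  0.044]
105.0 [-0.073  0.042]
115.0 [-0.083  0.039]
125.0 [-0.092  0.034]
135.0 [-0.1    0.027]

145.0 [-0.007 -0.008]
155.0 [-0.012 -0.017]
165.0 [-0.016 -0.027]
175.0 [-0.017 -0.037]
185.0 [-0.017 -0.048]
195.0 [-0.016 -0.058]
205.0 [-0.012 -0.068]
215.0 [-0.007 -0.077]
225.0 [ 0.    -0.085]
235.0 [ 0.008 -0.092]
245.0 [ 0.017 -0.097]
255.0 [ 0.027 -0.1  ]

265.0 [ 0.01  -0.002]
275.0 [ 0.021 -0.002]
285.0 [0.031 0.   ]
295.0 [0.041 0.004]
305.0 [0.05  0.009]
315.0 [0.058 0.016]
325.0 [0.065 0.024]
335.0 [0.07  0.033]
345.0 [0.073 0.042]
355.0 [0.075 0.053]
365.0 [0.075 0.063]
375.0 [0.073 0.073]
```

>>> move_arm(
  targets="0 0 0 -0.005 0.014 0 -1; 0 0 0 -0.010 0.023 0 -1; 0 0 0 -0.017 0.031 0 -1; 0 0 0 -0.025 0.038 0 -1; 0 0 0 -0.034 0.043 0 -1; 0 0 0 -0.043 0.046 0 -1; 0 0 0 -0.054 0.048 0 -1; 0 0 0 -0.064 0.048 0 -1; 0 0 0 -0.074 0.046 0 -1; 0 0 0 -0.084 0.043 0 -1; 0 0 0 -0.093 0.038 0 -1; 0 0 0 -0.101 0.031 0 -1",
)

```text
time: 8.28
ee_pos: [0.5021, 0.098, 0.1917]
tool_rot: [[0.952, 0.307, 0.001], [0.307, -0.952, 0.003], [0.002, -0.002, -1.0]]
contact_force: [-3.3, 10.2, 6.5]
width: 0.0248
grasp_force: 41.4
```

>>> move_arm(
  targets="0 0 0 -0.007 -0.008 0 -1; 0 0 0 -0.012 -0.017 0 -1; 0 0 0 -0.016 -0.027 0 -1; 0 0 0 -0.017 -0.037 0 -1; 0 0 0 -0.017 -0.048 0 -1; 0 0 0 -0.016 -0.058 0 -1; 0 0 0 -0.012 -0.068 0 -1; 0 0 0 -0.007 -0.077 0 -1; 0 0 0 0 -0.085 0 -1; 0 0 0 0.008 -0.092 0 -1; 0 0 0 0.017 -0.097 0 -1; 0 0 0 0.027 -0.100 0 -1",
)

```text
time: 9.28
ee_pos: [0.53, -0.0028, 0.1915]
tool_rot: [[0.952, 0.306, 0.001], [0.306, -0.952, 0.002], [0.001, -0.002, -1.0]]
contact_force: [-3.1, 9.5, 5.9]
width: 0.0253
grasp_force: 41.3
```

>>> move_arm(
  targets="0 0 0 0.010 -0.002 0 -1; 0 0 0 0.021 -0.002 0 -1; 0 0 0 0.031 0 0 -1; 0 0 0 0.041 0.004 0 -1; 0 0 0 0.050 0.009 0 -1; 0 0 0 0.058 0.016 0 -1; 0 0 0 0.065 0.024 0 -1; 0 0 0 0.070 0.033 0 -1; 0 0 0 0.073 0.042 0 -1; 0 0 0 0.075 0.053 0 -1; 0 0 0 0.075 0.063 0 -1; 0 0 0 0.073 0.073 0 -1",
)

```text
time: 10.28
ee_pos: [0.6031, 0.0693, 0.1917]
tool_rot: [[0.952, 0.306, 0.002], [0.306, -0.952, -0.001], [0.001, 0.001, -1.0]]
contact_force: [1.2, -4.3, 4.2]
width: 0.0249
grasp_force: 41.4
```

One turn is open and the grip is back at the stop position. I'm starting the second turn.

>>> move_arm(
  targets="0 0 0 -0.004 0.010 0 -1; 0 0 0 -0.009 0.020 0 -1; 0 0 0 -0.016 0.028 0 -1; 0 0 0 -0.024 0.035 0 -1; 0 0 0 -0.033 0.040 0 -1; 0 0 0 -0.042 0.043 0 -1; 0 0 0 -0.053 0.045 0 -1; 0 0 0 -0.063 0.045 0 -1; 0 0 0 -0.073 0.043 0 -1; 0 0 0 -0.083 0.040 0 -1; 0 0 0 -0.092 0.035 0 -1; 0 0 0 -0.100 0.028 0 -1",
)

```text
time: 11.28
ee_pos: [0.5024, 0.0984, 0.1917]
tool_rot: [[0.952, 0.307, 0.002], [0.307, -0.952, 0.002], [0.002, -0.001, -1.0]]
contact_force: [0.7, 6.9, 5.2]
width: 0.0251
grasp_force: 41.3
```

>>> move_arm(
  targets="0 0 0 -0.007 -0.008 0 -1; 0 0 0 -0.012 -0.017 0 -1; 0 0 0 -0.016 -0.027 0 -1; 0 0 0 -0.017 -0.037 0 -1; 0 0 0 -0.017 -0.048 0 -1; 0 0 0 -0.016 -0.058 0 -1; 0 0 0 -0.012 -0.068 0 -1; 0 0 0 -0.007 -0.077 0 -1; 0 0 0 0 -0.085 0 -1; 0 0 0 0.008 -0.092 0 -1; 0 0 0 0.017 -0.097 0 -1; 0 0 0 0.027 -0.100 0 -1",
)

```text
time: 12.28
ee_pos: [0.5298, -0.0026, 0.1916]
tool_rot: [[0.952, 0.306, 0.0], [0.306, -0.952, 0.001], [0.001, -0.001, -1.0]]
contact_force: [-4.2, 4.1, 6.2]
width: 0.0249
grasp_force: 41.4
```

>>> move_arm(
  targets="0 0 0 0.010 -0.002 0 -1; 0 0 0 0.021 -0.002 0 -1; 0 0 0 0.031 0 0 -1; 0 0 0 0.041 0.004 0 -1; 0 0 0 0.050 0.009 0 -1; 0 0 0 0.058 0.016 0 -1; 0 0 0 0.065 0.024 0 -1; 0 0 0 0.070 0.033 0 -1; 0 0 0 0.073 0.042 0 -1; 0 0 0 0.075 0.053 0 -1; 0 0 0 0.075 0.063 0 -1; 0 0 0 0.073 0.073 0 -1",
)

```text
time: 13.28
ee_pos: [0.6029, 0.0702, 0.1916]
tool_rot: [[0.952, 0.306, 0.001], [0.306, -0.952, -0.001], [0.001, 0.001, -1.0]]
contact_force: [-0.5, -6.0, 5.0]
width: 0.0248
grasp_force: 41.4
```

>>> move_arm(
  targets="0 0 0 0 0 0 -1; 0 0 0 0 0 0 -1; 0 0 0 0 0 0 -1; 0 0 0 0 0 0 -1; 0 0 0 0 0 0 -1",
)

```text
time: 13.7
ee_pos: [0.6027, 0.0711, 0.1916]
tool_rot: [[0.952, 0.306, 0.001], [0.306, -0.952, 0.001], [0.001, -0.001, -1.0]]
contact_force: [-1.9, 3.7, 6.0]
width: 0.0247
grasp_force: 41.3
```

>>> move_arm(
  targets="0 0 0 0 0 0 1; 0 0 0 0 0 0 1; 0 0 0 0 0 0 1; 0 0 0 0 0 0 1; 0 0 0 0 0 0 1; 0 0 0 0 0 0.03 1; 0 0 0 0 0 0.065 1; 0 0 0 0 0 0.10 1; 0 0 0 0 0 0.12 1; 0 0 0 -0.02 -0.03 0.12 1; 0 0 0 -0.04 -0.06 0.12 1; 0 0 0 -0.06 -0.09 0.12 1",
)

```text
time: 14.7
ee_pos: [0.5416, -0.0204, 0.3108]
tool_rot: [[0.952, 0.307, 0.0], [0.307, -0.952, -0.0], [0.0, 0.0, -1.0]]
contact_force: [0.6, -0.3, -0.4]
width: 0.0853
grasp_force: 0.0
```

>>> move_arm(
  targets="0 0 0 -0.02 -0.03 0 -1; 0 0 0 -0.04 -0.06 0 -1; 0 0 0 -0.06 -0.09 0 -1; 0 0 0 -0.07 -0.115 0 -1; 0 0 0 -0.07 -0.12 0 -1; 0 0 0 -0.07 -0.12 0 -1; 0 0 0 -0.07 -0.12 0 -1; 0 0 0 -0.07 -0.12 0 -1",
)

```text
time: 15.37
ee_pos: [0.4729, -0.1388, 0.3107]
tool_rot: [[0.952, 0.307, -0.0], [0.307, -0.952, 0.0], [-0.0, -0.0, -1.0]]
contact_force: [0.3, 1.1, -0.5]
width: 0.0001
grasp_force: 0.0
```

```bash
python3 - <<'E'
from h import *
np.set_printoptions(precision=4,suppress=True)
c,st=wrist("w3");print(st["ee_pos"],st["width"])
print("red",blobs(c["image"],*RED),"yel",blobs(c["image"],*YEL))
E
```

```text
[ 0.4729 -0.1388  0.3107] 0.0001465010901519656
red [([140, 88, 12, 27, 303], [145.4, 101.4])] yel [([313, 128, 23, 22, 358], [324.1, 137.9])]
```

View pics/w3.png

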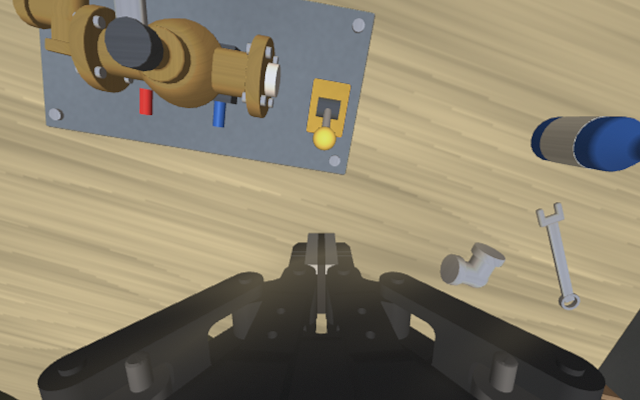

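The wrist view shows the ball at (324,138), directly ahead of the shut fingers, with clear space around it. I'm going down beside it and pushing it over.

>>> move_arm(
  targets="0 0 0 0 0 -0.04 -1; 0 0 0 0 0 -0.08 -1; 0 0 0 0 0 -0.12 -1; 0 0 0 0 0 -0.16 -1; 0 0 0 0 0 -0.195 -1; 0 0 0 0 0 -0.204 -1; 0 0 0 0 0 -0.204 -1; 0 0 0 0.01 0.002 -0.204 -1; 0 0 0 0.02 0.004 -0.204 -1; 0 0 0 0.03 0.006 -0.204 -1; 0 0 0 0.04 0.008 -0.204 -1",
)

```text
time: 16.33
ee_pos: [0.5149, -0.1317, 0.1099]
tool_rot: [[0.952, 0.306, 0.004], [0.306, -0.952, -0.001], [0.004, 0.003, -1.0]]
contact_force: [-2.1, -0.6, 0.7]
width: -0.0003
grasp_force: 0.6
```

>>> move_arm(
  targets="0 0 0 0.01 0.0015 0 -1; 0 0 0 0.02 0.003 0 -1; 0 0 0 0.03 0.0045 0 -1; 0 0 0 0.04 0.006 0 -1; 0 0 0 0.047 0.007 0 -1; 0 0 0 0.053 0.008 0 -1; 0 0 0 0.056 0.008 0 -1; 0 0 0 0.056 0.008 0 -1",
)

```text
time: 17.0
ee_pos: [0.5693, -0.1236, 0.1076]
tool_rot: [[0.952, 0.306, 0.001], [0.306, -0.952, -0.0], [0.001, 0.001, -1.0]]
contact_force: [-0.3, 0.7, 0.3]
width: 0.0002
grasp_force: 0.0
```

>>> move_arm(
  targets="0 0 0 0.004 0.001 0 -1; 0 0 0 0.008 0.001 0 -1; 0 0 0 0.008 0.001 0 -1",
)

```text
time: 17.25
ee_pos: [0.5723, -0.1232, 0.1067]
tool_rot: [[0.952, 0.306, -0.013], [0.306, -0.952, 0.001], [-0.012, -0.004, -1.0]]
contact_force: [-40.9, -2.6, 21.0]
width: -0.0001
grasp_force: 20.4
```

The lever is firmly on its stop. I'm backing off and rising.

>>> move_arm(
  targets="0 0 0 -0.02 -0.003 0 -1; 0 0 0 -0.05 -0.008 0 -1; 0 0 0 -0.08 -0.012 0 -1; 0 0 0 -0.10 -0.014 0.02 -1; 0 0 0 -0.10 -0.014 0.06 -1; 0 0 0 -0.10 -0.014 0.10 -1; 0 0 0 -0.10 -0.014 0.14 -1; 0 0 0 -0.10 -0.014 0.18 -1; 0 0 0 -0.10 -0.014 0.22 -1; 0 0 0 -0.09 0.02 0.25 -1; 0 0 0 -0.08 0.05 0.27 -1; 0 0 0 -0.08 0.08 0.28 -1",
)

```text
time: 18.25
ee_pos: [0.4973, -0.0415, 0.3902]
tool_rot: [[0.952, 0.305, 0.004], [0.305, -0.952, -0.0], [0.004, 0.002, -1.0]]
contact_force: [-0.0, 0.0, 0.4]
width: -0.0002
grasp_force: 0.0
```

>>> move_arm(
  targets="0 0 0 0 0.02 0.01 -1; 0 0 0 0 0.04 0.01 -1; 0 0 0 0 0.04 0.01 -1; 0 0 0 0 0.04 0.01 -1",
)

```text
time: 18.58
ee_pos: [0.4964, -0.0022, 0.3971]
tool_rot: [[0.952, 0.307, 0.0], [0.307, -0.952, -0.0], [0.0, 0.0, -1.0]]
contact_force: [0.4, -1.1, 0.6]
width: 0.0002
grasp_force: 0.0
```

```bash
python3 - <<'E'
from h import *
np.set_printoptions(precision=4,suppress=True)
c,st=wrist("w4");print(st["ee_pos"],st["time"])
y=blobs(c["image"],*YEL);print("red",blobs(c["image"],*RED),"yel",y)
for s,p in y: print(onz(c,*p,.113))
E
```

```text
[ 0.4964 -0.0022  0.3971] 18.5833
red [([268, 40, 31, 37, 699], [283.9, 58.6]), ([257, 138, 10, 20, 165], [261.5, 147.7])] yel [([414, 117, 17, 16, 202], [422.4, 124.6])]
[ 0.5944 -0.1204  0.113 ]
```

View pics/w4.png

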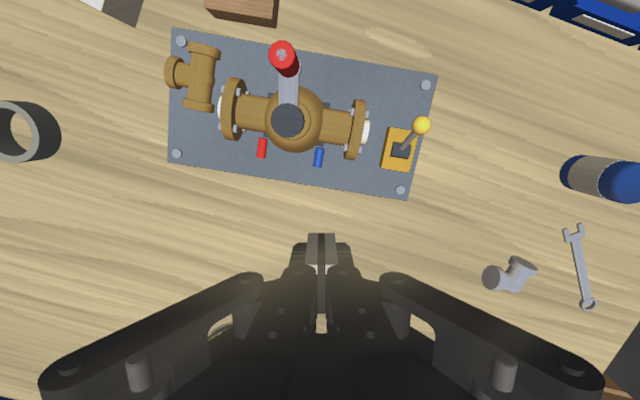

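The ball is at (422,125), which is (0.594, -0.120) and matches the locked end. The grip is at (282,54), the bystanders are untouched and the arm is clear.

```bash
python3 - <<'E'
from h import *
c=np.load("w4.npy",allow_pickle=True).item();g=onz(c,282,54,.237);a=np.degrees(np.arctan2(g[1]-.0558,g[0]-.5447))
print(g,a)
if abs(a-13.4)<12: print(ctrl.close_job())
E
```

```text
[0.6029648  0.06955121 0.237     ] 13.279505300306493
the job is handed in; nothing more can be done
None
```

The valve is set two full turns open from its closed stop (crank measured within about 1.5° of the target), the lock lever is over at its locked end, the bystanders I could see in the last picture look unmoved, and the job was handed in at about 18.6 s; no verdict was returned.

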